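# Scrape the corner plate clean and offer up the steel-cored washer foot

### The arm

A 6-joint arm with a two-finger parallel gripper is mounted at the origin on the work surface. World frame = base frame: x ahead of the robot, y to its left, z up, the work surface at z = 0. Lengths are in m, angles in degrees, forces in N, time in s.
With the tool pointing down it reaches from about 0.25 to 0.725 m from the base axis. Payload 9.7 kg.
Tool frame: the origin (TCP) lies midway between the tips of the shut fingers; the grasp point (between the pads) lies 19 mm behind it (bot.pinch_z is the distance from the TCP to the grasp point, in m); z points along the fingers, y is the line along which they close (so a half turn about z gives the same grasp; the last joint's range is limited). The gripper opens to 85 mm and grips with 20 to 120 N. Pads are 22 mm wide; open, the fingers measure 114 mm over their backs; the gripper's body (76 mm by 85 mm) begins 54 mm behind the grasp point. The pads swing forward as they close: fully open they stand 13 mm farther back than shut.
Start: joints at [-76.375, 4.979, 10.078, 95.1, 0, 90], TCP at [0.13, -0.535, 0.2] pointing down, gripper open.
Joint ranges: [-179.16, 179.16], [-48.56, 103.87], [-65.8, 70.77], [-126.05, 130.52], [-82.76, 87.17], [-180, 180]. Speed limits (degrees/s): [127.2, 127.2, 147.25, 180, 180, 180].

### API

Orientations are given as [roll, pitch, yaw] about the fixed x, y, z axes, in that order (R = Rz(yaw) Ry(pitch) Rx(roll)).
In Python, from workcell import sensors, camera, ticket, bot gives the robot as it stands.
- The arm moves only by the shell command python3 -m handwheel 'ROWS' [FORCE]. ROWS is a JSON object of lists of equal length, an entry for each row: "gripper": the opening, from -1 (shut) to 1 (fully open); "slide": the shift along the tool's x, y, z in mm, a list of three; "yaw": the turn about the tool's z in rad. A call has 1 to 8 rows; each row shifts and turns the commanded pose from where the row before left it, along the tool's axes as they then stand; what a row does not reach is not made up. A row lasts 1/12 s, in which the tool goes at most 41.7 mm and 7.16 degrees, less where a joint would pass 70% of its speed; a pose out of reach is approached as far as the arm can. A call is refused whole if a number of a shift passes 41.7 or a number of a turn 0.125, either way. A call with a gripper value outside its range is refused whole. The fingers move at their own pace and stop on an object; FORCE is the grip in N (left out, the last holds). Time passes only in rows, so rows that do not move let the fingers close. It gives the time, the measured TCP pose, the force, the opening and the grip force at its end, in the units of the state.
- sensors.get_obs(): the state, without advancing time (a new reading comes with each control period).
- camera(name): name is "scene" or "top"; returns a dict with "img" (480x640x3 uint8, red, green, blue), "fx", "fy", "cx", "cy" (pixels), "R" (3x3) and "t" (3): a world point X has camera coordinates R X + t. Camera axes: x right, y down, z forward; pixel columns grow to the right and rows downward; lengths in m; the calibration is good to about 2 mm. A picture is of the moment at which its call begins. There is no depth.
- ticket.job_done(): hands the job in; it is judged then, once.
The state is a dict: "time": time; "q": joint angles; "qd": joint speeds; "joint_efforts": joint torques, N m; "ee_pos": TCP position; "tcp_rot": TCP orientation; "wrist_force": force on the tool from outside, world axes, zero at the start; "torque": the same for the moment, N m; "opening": finger opening in m; "grasp_force": force on a finger pad.
Only numpy, scipy, OpenCV 4.12 (cv2) and the standard library are available. Lean on these libraries where they do the work, as an engineer would, in place of code of your own. Each camera call takes 0.05 s, during which the arm holds its last target. There are 200 camera calls.

### The job

Take the wooden scraper block, sweep the three loose limescale chips off the steel plate with it (not with the fingers), and set the scraper down on the counter, off the plate. Then lift the two look-alike levelling feet out of their tray one after the other to feel which is heavier; the lighter one must stand upright in a tray compartment again. Finish while holding the heavier one: keep it gripped upright, centred about 3 cm above the plate's bolt hole without touching the plate, and do not let go; leave everything else on the counter alone.

Things in the scene. Friction and masses are not known exactly. Their poses are not given: they have to be found in the camera images.
- plate: (all sizes in mm) flat steel corner plate of the washing machine, fixed to the counter: 130 along its x, 90 along its y, 8 thick, with a dark bolt hole of diameter 14 in the middle. Origin at the centre of its underside, on the counter; z up
- plate_hole (a point): middle of the bolt hole, at the level of the plate's upper face (8 above the counter)
- tray: shallow grey plastic parts tray, fixed to the counter: 130 along its x, 240 along its y, 16 high, walls and floor 5 thick, one divider across the middle makes two compartments side by side along y. Origin at the centre of its underside
- tray_bay_a (a point): middle of the floor of the tray's +y compartment (5 above the counter); the compartment is about 120 by 112 inside
- tray_bay_b (a point): middle of the floor of the tray's -y compartment (5 above the counter); the compartment is about 120 by 112 inside
- foot_1: washing-machine levelling foot (sizes in mm), one of two look-alikes of different weight (0.2 to 0.8 kg); either may be in either compartment. Round, 62 high, sole up: black rubber sole disc (diameter 56) from 44 to 62 above the underside, grey cone and neck (38), base flange (46, 8 high). Grip it across the disc. Origin: centre of the underside, z up
- foot_2: washing-machine levelling foot (sizes in mm), the other of two look-alikes of different weight (0.2 to 0.8 kg); either may be in either compartment. Round, 62 high, sole up: black rubber sole disc (diameter 56) from 44 to 62 above the underside, grey cone and neck (38), base flange (46, 8 high). Grip it across the disc. Origin: centre of the underside, z up
- scraper: wooden scraper block, about 150 g, standing on the counter: sole block 30 along its x, 100 along its y, 22 high, with an upright grip ridge on top, 22 thick along x, 60 along y, from 22 to 58 above the underside. Scrape with a long (100) side leading. Origin at the centre of the underside, z up
- chip_1: loose flat chip of white limescale, about 18 x 13 and 6 thick, lying on the plate at the start; origin at the centre of its underside
- chip_2: loose flat chip of white limescale, about 15 x 15 and 6 thick, lying on the plate at the start; origin at the centre of its underside
- chip_3: loose flat chip of white limescale, about 20 x 12 and 6 thick, lying on the plate at the start; origin at the centre of its underside
- spanner: bystander, to be left alone: open-ended steel spanner lying on the counter; origin at its underside
- driver: bystander, to be left alone: screwdriver lying on the counter; origin at its underside
- tape: bystander, to be left alone: roll of tape lying flat, 90 across, 25 high; origin at its underside
- locknut: bystander, to be left alone: dark steel ring nut lying flat, 30 across, 10 high; origin at its underside
- mug: bystander, to be left alone: white mug, 90 tall; origin at its underside
Things that resemble listed ones, but are neither listed nor needed, are in the scene too. Leave any orange or purple look-alike of the foot_1 alone.

How it is judged:
By the outcome, as a careful person would: the job done as asked, in the order asked, and still so for the second after the job is handed in, while the arm keeps its last pose, push and grip.
It also fails if it takes over 72 s, if anything falls off the work surface, if the arm or the gripper's body presses on something with over 40 N, if the wrist force passes 120 N, or if a joint passes its speed limit or range.

## Working session

There is one attempt and no reset: what is moved stays moved. The work goes in short steps, Python scripts to look and compute and a shell command to move; the robot and the scene stay as the last step left them, time stands still between calls to the robot, and variables do not carry over. Pictures are saved under pics/ and viewed, at most 10 in all, crops included, and the job is handed in when it is done.

```bash
ls; mkdir -p pics
python3 - <<'E'
from workcell import sensors,camera,bot
import cv2,numpy as np,pickle
o=sensors.get_obs();print({k:np.round(v,3).tolist() for k,v in o.items()},bot.pinch_z)
d={n:camera(n) for n in("scene","top")}
pickle.dump(d,open("c0.pkl","wb"))
for n in d:
    c=d[n];print(n,c["fx"],c["cx"],c["cy"],np.round(c["R"],3).tolist(),c["t"])
    cv2.imwrite(f"pics/{n}0.png",c["img"][:,:,::-1])
E
```

```text
pics
{'time': 0.0, 'q': [-76.376, 5.01, 10.034, 95.098, -0.001, 90.0], 'qd': [-0.007, -0.009, 0.0, -0.003, -0.004, -0.081], 'joint_efforts': [-0.002, -52.038, 46.481, 0.016, -0.0, -0.0], 'ee_pos': [0.129, -0.534, 0.2], 'tcp_rot': [-179.926, 0.001, 13.624], 'wrist_force': [0.073, 0.395, 0.359], 'torque': [0.027, -0.034, -0.014], 'grasp_force': 0.0, 'opening': 0.085} 0.0187
scene 454.6118852963626 326.7659260372217 234.54261527881562 [[0.791, 0.612, -0.003], [0.426, -0.555, -0.715], [-0.439, 0.564, -0.699]] [-0.4722503  -0.16178519  1.49334496]
top 551.4683992648695 316.1370522679814 243.83946948085878 [[0.063, -0.998, -0.0], [-0.973, -0.062, -0.222], [0.222, 0.014, -0.975]] [0.03228303 0.55108275 1.21945714]
```

View pics/scene0.png

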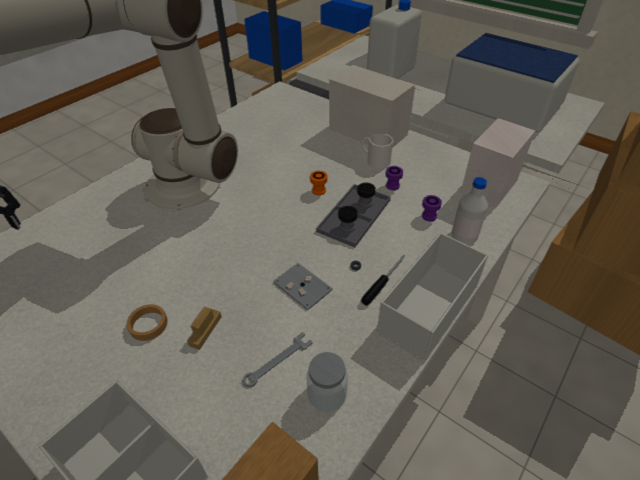

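View pics/top0.png

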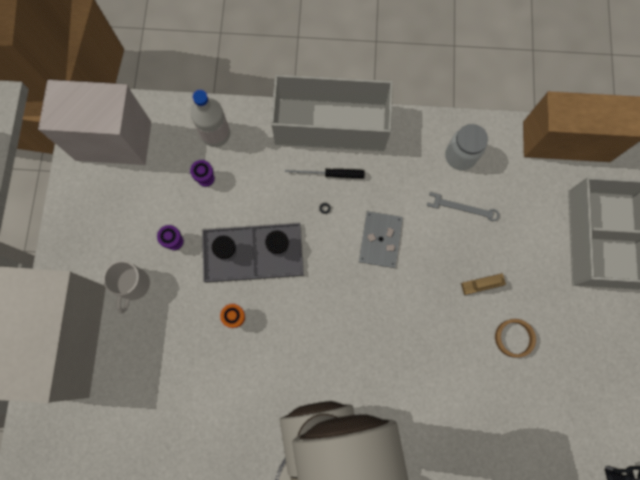

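Scene view: the scraper is at (205,327), the plate at (303,285) with its chips, and the tray with black-topped feet at (348,214) and (366,190). Top view: scraper (484,284), plate (381,239), feet (223,247) and (277,242).

Candidates in the top view:
- **Feet:** black (223,247) and (277,242) in the tray. The orange (232,316) and purple (170,237), (203,173) ones are decoys.
- **Scraper:** tan block (484,284). The tape (515,338) and the brown box (580,125) are not it.

Next come masks and one close crop.

```bash
cat > h.py <<'E'
import numpy as np,cv2
def ray(c,p):
    R=np.array(c["R"]);t=np.array(c["t"]);d=R.T@np.array([(p[0]-c["cx"])/c["fx"],(p[1]-c["cy"])/c["fy"],1]);return -R.T@t,d/np.linalg.norm(d)
def onz(c,p,z):
    o,d=ray(c,p);return o+d*(z-o[2])/d[2]
def tri(c1,p1,c2,p2):
    o1,d1=ray(c1,p1);o2,d2=ray(c2,p2);A=np.stack([d1,-d2],1)
    s=np.linalg.lstsq(A,o2-o1,rcond=None)[0];a=o1+s[0]*d1;b=o2+s[1]*d2
    return (a+b)/2,np.linalg.norm(a-b)
def proj(c,X):
    v=np.array(c["R"])@np.array(X)+np.array(c["t"]);return c["fx"]*v[0]/v[2]+c["cx"],c["fy"]*v[1]/v[2]+c["cy"]
def blobs(m,box,amin):
    k=np.zeros(m.shape,np.uint8);x0,y0,x1,y1=box;k[y0:y1,x0:x1]=m[y0:y1,x0:x1]
    return [x for x in cv2.findContours(k,cv2.RETR_EXTERNAL,cv2.CHAIN_APPROX_NONE)[0] if cv2.contourArea(x)>=amin]
def cen(x):
    M=cv2.moments(x);return M["m10"]/M["m00"],M["m01"]/M["m00"]
E
python3 - <<'E'
import pickle,cv2,numpy as np
from h import *
d=pickle.load(open("c0.pkl","rb"));T,S=d["top"],d["scene"]
def hsv(c):return cv2.cvtColor(c["img"],cv2.COLOR_RGB2HSV)
hT,hS=hsv(T),hsv(S)
f={}
for n,c,h,b in(("T",T,hT,(195,215,310,290)),("S",S,hS,(315,175,395,245))):
    f[n]=[(cv2.fitEllipse(x),cen(x)) for x in blobs(h[...,2]<38,b,40)]
    for e,m in f[n]:print("foot",n,np.round(e[0],1),np.round(e[1],1),np.round(m,1))
for n,c,h,b in(("T",T,hT,(450,265,515,305)),("S",S,hS,(180,295,230,355))):
    for x in blobs((h[...,1]>90)&(h[...,2]>60),b,30):print("scr",n,cv2.minAreaRect(x),np.round(cen(x),1),cv2.approxPolyDP(x,2,True).reshape(-1,2).tolist())
for n,h,b in(("T",hT,(350,200,412,275)),("S",hS,(268,255,338,315))):
    im=h[b[1]:b[3],b[0]:b[2]];print(n,"patch plate/counter",[h[255,375].tolist() if n=="T" else h[295,300].tolist()],[h[255,355].tolist() if n=="T" else h[305,280].tolist()])
a=cv2.resize(T["img"][200:310,350:520],None,fx=4.6,fy=4.6,interpolation=cv2.INTER_CUBIC)[:300,:]
im=cv2.resize(T["img"][205:305,345:520],None,fx=4.5,fy=4.5,interpolation=cv2.INTER_CUBIC)
b=cv2.resize(T["img"][215:290,190:315],None,fx=1.8,fy=1.8,interpolation=cv2.INTER_CUBIC)
im=cv2.vconcat([im,cv2.copyMakeBorder(b,0,0,0,im.shape[1]-b.shape[1],cv2.BORDER_CONSTANT)])
print(im.shape)
cv2.imwrite("pics/crop0.png",im[:,:,::-1])
E
```

```text
foot T [223.6 247.2] [21.4 23. ] [223.5 247.2]
foot T [276.8 242.1] [21.3 22.5] [276.8 242.1]
foot S [347.5 213.9] [16.7 19.6] [347.5 213.9]
foot S [365.6 190.3] [14.8 17.9] [365.6 190.3]
scr T ((483.15740966796875, 283.6688537597656), (11.22292709350586, 41.799678802490234), 76.75948333740234) [483.  283.7] [[502, 275], [463, 283], [464, 292], [504, 283]]
scr S ((201.69479370117188, 326.8196716308594), (19.894123077392578, 44.32719802856445), 33.17851257324219) [203.1 326.4] [[218, 311], [206, 307], [202, 309], [191, 325], [193, 333], [188, 340], [189, 345], [196, 348], [201, 346], [220, 317]]
T patch plate/counter [[60, 2, 107]] [[23, 20, 152]]
S patch plate/counter [[90, 4, 64]] [[25, 24, 138]]
(585, 788, 3)
```

View pics/crop0.png

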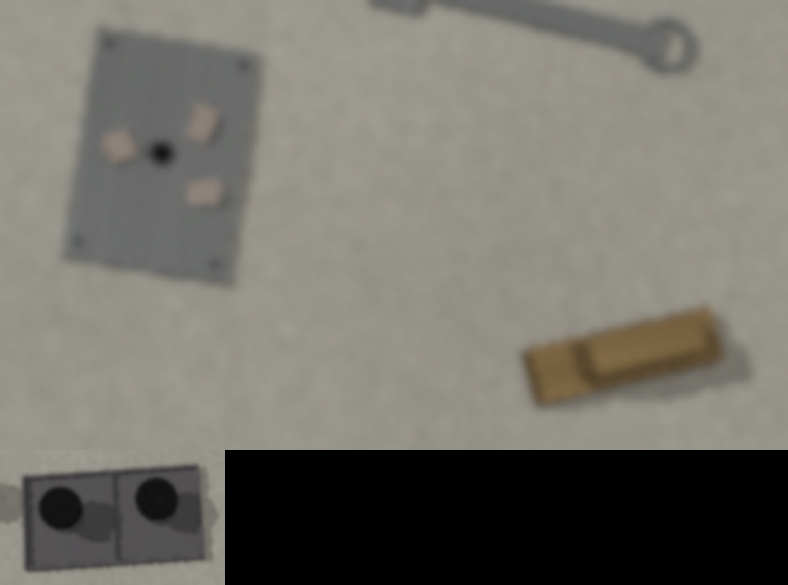

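The crop confirms one tan scraper block with a ridge, three pinkish chips around the hole on the plate at crop (205,122), (120,146), (205,192), and two black-disc feet in the tray. Next I measure everything.

Run:
```python
import pickle,cv2,numpy as np
from h import *
np.set_printoptions(precision=4,suppress=True)
d=pickle.load(open("c0.pkl","rb"));T,S=d["top"],d["scene"]
hT,hS=[cv2.cvtColor(c["img"],cv2.COLOR_RGB2HSV) for c in(T,S)]
for a,b in(((223.6,247.2),(347.5,213.9)),((276.8,242.1),(365.6,190.3))):
    for q in((347.5,213.9),(365.6,190.3)):print("foot top tri",*tri(T,a,S,q))
    print("  at z62",onz(T,a,.062))
# hole
for c,h,b in((T,hT,(372,230,390,248)),(S,hS,(290,270,318,300))):
    for x in blobs(h[...,2]<60,b,3):print("hole",cen(x),cv2.contourArea(x),onz(c,cen(x),.008))
# plate
for n,c,h,b in(("T",T,hT,(352,203,410,275)),("S",S,hS,(270,258,336,312))):
    m=(h[...,1]<14)|((h[...,0]<12)|(h[...,0]>165))
    for x in blobs(cv2.morphologyEx(m.astype(np.uint8),cv2.MORPH_CLOSE,np.ones((3,3))),b,300):
        r=cv2.minAreaRect(x);print("plate",n,r)
        a=cv2.approxPolyDP(x,5,True).reshape(-1,2);P=np.array([onz(c,p,.008) for p in a]);print(a.tolist(),P[:,:2].tolist())
        P=np.array([onz(c,p,.008)[:2] for p in x.reshape(-1,2)]).astype(np.float32)*1000
        print(" rect mm",cv2.minAreaRect(P))
    m=((h[...,0]<13)|(h[...,0]>165))&(h[...,1]>14)
    for x in blobs(m,b,8):print(" chip",n,np.round(cen(x),1),cv2.contourArea(x),onz(c,cen(x),.014))
# tray
for n,c,h,b in(("T",T,hT,(196,218,312,290)),):
    for x in blobs((h[...,2]<105),b,500):
        P=np.array([onz(c,p,.016)[:2] for p in x.reshape(-1,2)]).astype(np.float32)*1000
        print("tray",cv2.minAreaRect(P),cv2.approxPolyDP(x,5,True).reshape(-1,2).tolist())
z=lambda c,b,s:cv2.resize(c["img"][b[1]:b[3],b[0]:b[2]],None,fx=s,fy=s,interpolation=cv2.INTER_CUBIC)
A=z(S,(180,300,230,355),10);B=z(T,(455,262,511,306),7)  # 500x550, 392x308
B=z(T,(458,265,508,300),6) # 300x210
C=z(S,(268,258,338,312),4) #280x216
R=np.zeros((550,300,3),np.uint8);R[:210,:300]=B;R[250:466,:280]=C
cv2.imwrite("pics/crop1.png",np.hstack([A,R])[:,:,::-1])
```

```text
foot top tri [ 0.5174  0.2668 -0.0174] 0.0742557561169686
foot top tri [0.5277 0.282  0.0571] 0.0008227898623596027
  at z62 [0.5264 0.2808 0.062 ]
foot top tri [0.5478 0.1595 0.0586] 0.0019171376283274504
foot top tri [0.5566 0.175  0.1303] 0.06663083390119047
  at z62 [0.5463 0.1586 0.062 ]
hole (380.5, 238.5) 7.0 [ 0.5834 -0.0874  0.008 ]
hole (302.0, 284.25) 12.0 [ 0.5831 -0.0872  0.008 ]
plate T ((380.5918884277344, 239.25137329101562), (37.32704162597656, 52.09149932861328), 8.972626686096191)
[[368, 211], [359, 261], [394, 267], [402, 218]] [[0.6508845932449518, -0.0541806298625247], [0.5244618031056008, -0.037851993729514796], [0.5151067044143284, -0.12239754675869469], [0.6383191367741041, -0.13807799004790766]]
 rect mm ((582.378662109375, -87.53306579589844), (89.86459350585938, 130.55117797851562), 83.83250427246094)
plate S ((302.2439270019531, 285.19512939453125), (50.912654876708984, 32.17179489135742), 38.65980529785156)
[[297, 263], [273, 281], [308, 309], [331, 288]] [[0.5246231747031401, -0.03853986587090508], [0.5158838988780486, -0.1251537770525738], [0.6455960477323659, -0.1386696320729054], [0.650479729822325, -0.05115916905467055]]
 rect mm ((584.7744750976562, -88.74004364013672), (92.78788757324219, 132.84133911132812), 83.66201782226562)
tray ((528.2600708007812, 220.30303955078125), (130.81539916992188, 243.1756591796875), 7.610133171081543) [[300, 225], [204, 229], [204, 281], [303, 275]]
```

View pics/crop1.png

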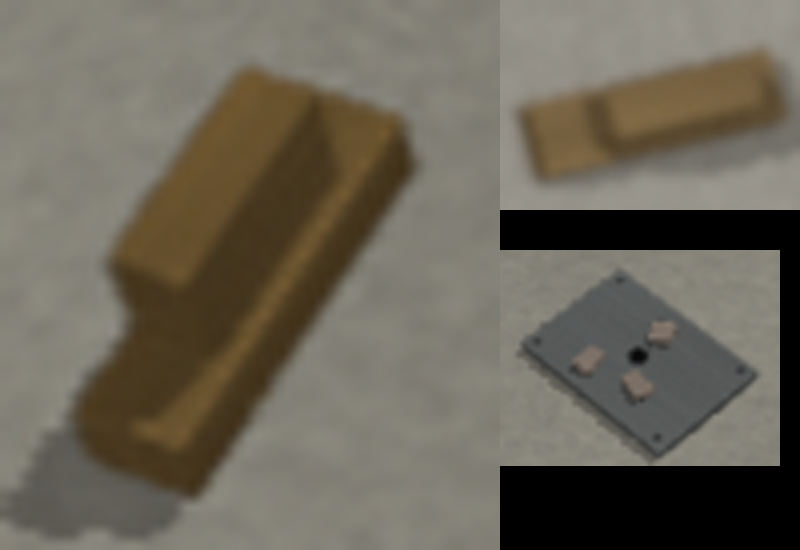

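The crop shows the scraper's ridge top clearly: scene crop corners (245,68), (318,95), (183,288), (110,262), and top crop centre near (191,96). The plate hole triangulates the same in both views. Chips next, plus the scraper's pose.

Run:
```python
import pickle,cv2,numpy as np
from h import *
np.set_printoptions(precision=4,suppress=True)
d=pickle.load(open("c0.pkl","rb"));T,S=d["top"],d["scene"]
s=lambda p:((p[0]+.5)/10-.5+180,(p[1]+.5)/10-.5+300)
t=lambda p:((p[0]+.5)/6-.5+458,(p[1]+.5)/6-.5+265)
rs=[s(p) for p in((245,68),(318,95),(183,288),(110,262))]
rt=[t(p) for p in((270,52),(276,95),(116,142),(104,100))]
for a,b in((0,1),(1,2)):pass
cs,ct=np.mean(rs,0),np.mean(rt,0)
print("ridge tri",*tri(T,ct,S,cs),onz(T,ct,.058),onz(S,cs,.058))
for n,c,r in(("S",S,rs),("T",T,rt)):
    P=np.array([onz(c,p,.058)[:2] for p in r]);print(n,P.tolist());print(cv2.minAreaRect((P*1000).astype(np.float32)))
    v=(P[0]-P[3])+(P[1]-P[2]);print("long dir",np.degrees(np.arctan2(v[1],v[0])))
# sole top right edge in scene
P=[onz(S,s(p),.022)[:2] for p in((405,122),(185,450))];v=P[0]-P[1];print("edge",P,np.linalg.norm(v),np.degrees(np.arctan2(v[1],v[0])))
P=[onz(S,s(p),.0)[:2] for p in((415,170),(195,497))];v=P[0]-P[1];print("edge bottom",P,np.linalg.norm(v),np.degrees(np.arctan2(v[1],v[0])))
# chips (picked off the crops)
tc=lambda p:((p[0]+.5)/4.5-.5+345,(p[1]+.5)/4.5-.5+205)
sc=lambda p:((p[0]-500+.5)/4-.5+268,(p[1]-250+.5)/4-.5+258)
H=np.array([.5833,-.0873]);y=np.radians(-6.7);ex=np.array([np.cos(y),np.sin(y)]);ey=np.array([-ex[1],ex[0]])
for a,b in(((205,120),(638,385)),((120,146),(662,333)),((205,191),(588,359))):
    X,e=tri(T,tc(a),S,sc(b));q=X[:2]-H;print("chip",X,e,"plate xy",q@ex,q@ey)
for n,p in(("locknut",(325,208)),("driver tip",(286,172)),("driver end",(364,174)),("spanner",(434,200)),("tape",(515,338)),("orange",(232,316))):print(n,onz(T,p,.01))
# tray: corners by two views, rim
for n,c,p in(("T",T,(300.5,225)),("T",T,(203.5,229)),("T",T,(204,281)),("T",T,(303,275.5))):print("tray",onz(c,p,.016))
```

```text
ridge tri [ 0.4879 -0.3353  0.0567] 0.0019112662265911716 [ 0.4871 -0.3357  0.058 ] [ 0.4895 -0.335   0.058 ]
S [[0.47120418669685826, -0.30958744205534056], [0.49074119429650465, -0.30438576784548843], [0.5069111270770561, -0.35935132654770563], [0.4883694921924706, -0.3648249321372446]]
((489.0835266113281, -334.4617614746094), (20.210309982299805, 57.83726119995117), 16.446924209594727)
long dir 106.8300020225192
T [[0.5066240266847901, -0.36586722913212016], [0.4900464907396175, -0.3679614643462338], [0.4680263840271617, -0.30682263207167076], [0.4839547940547794, -0.3022653379037773]]
((487.3251953125, -336.3449401855469), (16.533903121948242, 68.57601928710938), 19.617279052734375)
long dir -70.28953997392213
edge [array([ 0.4884, -0.2829]), array([ 0.5165, -0.3765])] 0.09770317047494101 106.74226702548894
edge bottom [array([ 0.4863, -0.2826]), array([ 0.5139, -0.3769])] 0.09830758692281209 106.32674445345394
chip [ 0.6016 -0.1091  0.0143] 0.0009502885115470758 plate xy 0.020754703659954014 -0.01955204727535296
chip [ 0.5849 -0.0645  0.0114] 0.000443930494525939 plate xy -0.0010819395600190612 0.022869093625019293
chip [ 0.5622 -0.1112  0.0131] 0.0006246315223925696 plate xy -0.018182113007753693 -0.026178703526073044
locknut [0.6513 0.0517 0.01  ]
driver tip [0.7385 0.1544 0.01  ]
driver end [ 0.7455 -0.04    0.01  ]
spanner [ 0.6887 -0.2152  0.01  ]
tape [ 0.3645 -0.4088  0.01  ]
orange [0.3737 0.2541 0.01  ]
tray [0.6028 0.1085 0.016 ]
tray [0.578  0.3425 0.016 ]
tray [0.4514 0.3275 0.016 ]
tray [0.4794 0.094  0.016 ]
```

```bash
cat > to.py <<'E'
import sys,numpy as np
from workcell import sensors
# prints total slide in mm (current tool axes) and yaw in rad to reach x y z psi
o=sensors.get_obs();p=np.array(o["ee_pos"]);ps=o["tcp_rot"][2];x,y,z,t=map(float,sys.argv[1:5])
a=np.radians(ps);dx,dy=x-p[0],y-p[1]
print("t",o["time"],"pos",np.round(p,4),np.round(o["tcp_rot"],1),"q",np.round(o["q"],0),"open",round(o["opening"],4),"grip",round(o["grasp_force"],1),"F",np.round(o["wrist_force"],2))
print("slide mm",np.round(1000*np.array([dx*np.cos(a)+dy*np.sin(a),dx*np.sin(a)-dy*np.cos(a),p[2]-z]),1),"yaw",round(-np.radians((t-ps+180)%360-180),3))
E
python3 -m handwheel '{"gripper":[1,1,1,1,1,1],"slide":[[33,-9.1,0],[33,-9.1,0],[33,-9.1,0],[33,-9.1,0],[33,-9.1,0],[33,-9.1,0]],"yaw":[0,0,0,0,0,0]}' 40
python3 -m handwheel '{"gripper":[1,1,1,1,1,1],"slide":[[33,-9.1,0],[33,-9.1,0],[33,-9.1,0],[33,-9.1,0],[33,-9.1,0],[33,-9.1,0]],"yaw":[0,0,0,0,0,0]}'
python3 -m handwheel '{"gripper":[1,1,1],"slide":[[0,0,0],[0,0,0],[0,0,0]],"yaw":[-0.125,-0.125,-0.125]}'
python3 to.py 0.4885 -0.335 0.11 106.7
```

```text
time: 0.6
ee_pos: [0.3102, -0.4337, 0.2001]
tcp_rot: [-180.0, 0.0, 13.6]
wrist_force: [-0.4, -0.7, 0.1]
opening: 0.0853
grasp_force: 0.0
time: 1.1
ee_pos: [0.4899, -0.3339, 0.2]
tcp_rot: [-180.0, 0.0, 13.6]
wrist_force: [-0.2, 0.2, -0.2]
opening: 0.0854
grasp_force: 0.0
time: 1.35
ee_pos: [0.4892, -0.3344, 0.1996]
tcp_rot: [-179.9, 0.0, 35.5]
wrist_force: [-1.3, -0.2, -0.2]
opening: 0.0855
grasp_force: 0.0
t 1.35 pos [ 0.4892 -0.3344  0.1996] [-179.9    0.    35.5] q [-34.  11.  17.  96.  -0. 110.] open 0.0855 grip 0.0 F [-1.31 -0.21 -0.2 ]
slide mm [-0.9  0.1 89.6] yaw -1.242
```

```bash
python3 -m handwheel '{"gripper":[1,1,1,1,1],"slide":[[0,0,0],[0,0,0],[0,0,0],[0,0,0],[0,0,0]],"yaw":[-0.1242,-0.1242,-0.1242,-0.1242,-0.1242]}' >/dev/null
python3 -m handwheel '{"gripper":[1,1,1,1,1,1],"slide":[[0,0,0],[0,0,0],[0,0,0],[0,0,0],[0,0,0],[0,0,0]],"yaw":[-0.1242,-0.1242,-0.1242,-0.1242,-0.1242,0]}' >/dev/null
python3 -m handwheel '{"gripper":[1,1,1,1,1,1],"slide":[[0,0,30],[0,0,30],[0,0,30],[0,0,30],[0,0,20],[0,0,0]],"yaw":[0,0,0,0,0,0]}' 
python3 to.py 0.4885 -0.335 0.027 106.7
python3 - <<'E'
from workcell import camera
import cv2,numpy as np
a=cv2.resize(camera("scene")["img"][240:360,150:270],None,fx=4,fy=4);b=cv2.resize(camera("top")["img"][230:310,450:530],None,fx=4,fy=4)
o=np.zeros((480,800,3),np.uint8);o[:,:480]=a;o[:320,480:]=b
cv2.imwrite("pics/g1.png",o[:,:,::-1])
E
```

```text
time: 2.77
ee_pos: [0.4864, -0.3335, 0.0552]
tcp_rot: [-179.7, -0.3, 106.0]
wrist_force: [-0.2, -0.4, -0.3]
opening: 0.0855
grasp_force: 0.0
t 2.7667 pos [ 0.4864 -0.3335  0.0552] [-179.7   -0.3  106. ] q [-34.  10.   0.  80.   0.  40.] open 0.0855 grip 0.0 F [-0.16 -0.36 -0.34]
slide mm [-2.   1.7 28.2] yaw -0.012
```

View pics/g1.png

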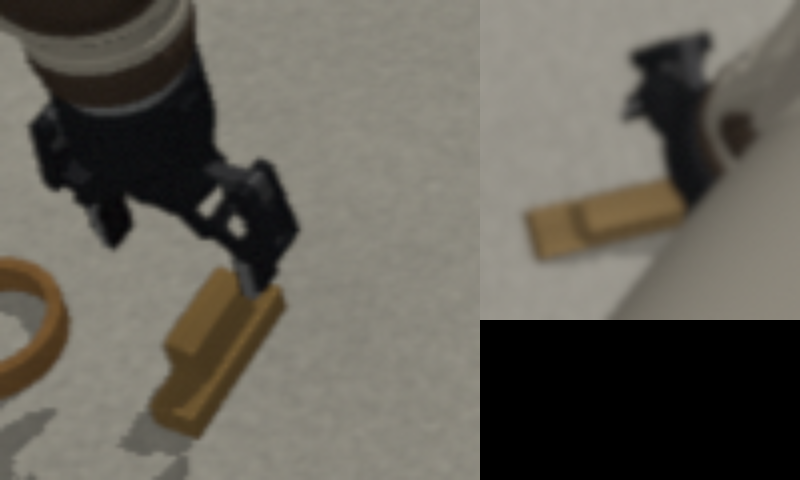

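The picture shows the open gripper above the scraper, the near finger tip at crop (258,292), i.e. scene (214.5,313). I check that against the pose before going down.

Run:
```python
import pickle
from h import *
d=pickle.load(open("c0.pkl","rb"));S=d["scene"]
print(onz(S,(214.5,313),.068),"expect",.4864+.0427*.96,-.3335+.0427*.276, "(+~6mm thickness)")
```

```text
[ 0.51188667 -0.31142387  0.068     ] expect 0.527392 -0.3217148 (+~6mm thickness)
```

The residual is about a finger's width and the margin around the ridge is ±31 mm, so I go down and close.

```bash
python3 -m handwheel '{"gripper":[1,1,1,1],"slide":[[-2,1.7,8],[0,0,10],[0,0,10],[0,0,0]],"yaw":[-0.012,0,0,0]}' 
python3 -m handwheel '{"gripper":[-1,-1,-1,-1,-1,-1,-1,-1],"slide":[[0,0,0],[0,0,0],[0,0,0],[0,0,0],[0,0,0],[0,0,0],[0,0,0],[0,0,0]],"yaw":[0,0,0,0,0,0,0,0]}' 50
python3 to.py 0.4885 -0.335 0.027 106.7
```

```text
time: 3.2
ee_pos: [0.4902, -0.3361, 0.0302]
tcp_rot: [-179.9, -0.1, 106.9]
wrist_force: [-0.6, -0.9, 0.3]
opening: 0.0855
grasp_force: 0.0
time: 3.87
ee_pos: [0.4909, -0.3366, 0.0325]
tcp_rot: [180.0, 0.0, 107.0]
wrist_force: [-0.0, 0.2, 0.3]
opening: 0.0002
grasp_force: 0.0
t 3.8667 pos [ 0.4909 -0.3366  0.0325] [180.   0. 107.] q [-34.  11.  -2.  77.   0.  39.] open 0.0002 grip 0.0 F [-0.03  0.24  0.32]
slide mm [ 2.2 -1.8  5.5] yaw 0.005
```

The fingers closed on nothing. Looking.

Run:
```python
from workcell import camera
import cv2,numpy as np,pickle
S,T=camera("scene"),camera("top");pickle.dump((S,T),open("c1.pkl","wb"))
a=cv2.resize(S["img"][240:360,150:270],None,fx=4,fy=4);b=cv2.resize(T["img"][230:310,450:530],None,fx=4,fy=4)
o=np.zeros((480,800,3),np.uint8);o[:,:480]=a;o[:320,480:]=b
cv2.imwrite("pics/g2.png",o[:,:,::-1])
```

```text
(no output)
```

View pics/g2.png

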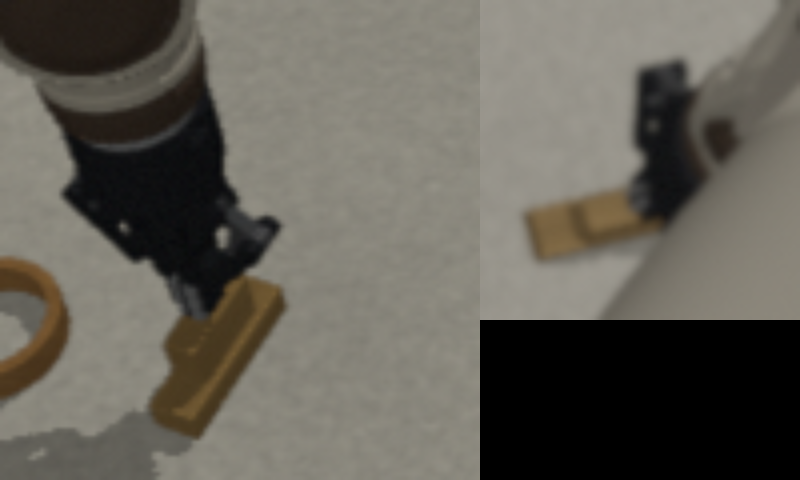

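The shut fingers stand above the ridge, tips at scene crop (205,318) and top crop (640,205), though the reported TCP height is 0.0325. I triangulate the tip.

Run:
```python
import pickle,cv2,numpy as np
from h import *
np.set_printoptions(precision=4,suppress=True)
S,T=pickle.load(open("c1.pkl","rb"))
sp=(150+202/4,240+317/4)
for tp in((480/1+0,0),):pass
for q in((640,208),(645,212),(635,205)):
    tp=(450+(q[0]-480)/4,230+q[1]/4);print(tp,*tri(T,tp,S,sp))
print("reported TCP projects to S",proj(S,(.4909,-.3366,.0325)),"T",proj(T,(.4909,-.3366,.0325)))
print("if z .06  S",proj(S,(.4909,-.3366,.06)),"T",proj(T,(.4909,-.3366,.06)),"seen",sp)
from workcell import sensors
o=sensors.get_obs();print(o["time"],o["ee_pos"],o["q"],o["wrist_force"],o["joint_efforts"])
```

```text
(490.0, 282.0) [ 0.4865 -0.3378  0.0508] 0.0030670584881321663
(491.25, 283.0) [ 0.4854 -0.3391  0.0509] 0.006612714080104172
(488.75, 281.25) [ 0.4873 -0.3364  0.0502] 0.00013925541566630007
reported TCP projects to S (np.float64(202.98605343961418), np.float64(324.5118741513947)) T (np.float64(486.5478524248838), np.float64(280.93567385500245))
if z .06  S (np.float64(200.66846388904713), np.float64(317.6233705557921)) T (np.float64(490.1577006804123), np.float64(279.0577183573475)) seen (200.5, 319.25)
3.9667 [ 0.4909 -0.3366  0.0324] [-34.436   11.1498  -1.6293  77.219   -0.0007  38.6064] [ 0.5704 -0.1273  0.0943] [  0.0001 -58.849   46.5422   0.0019  -0.0001   0.0002]
```

```bash
for i in 1; do
python3 -m handwheel '{"gripper":[-1,-1],"slide":[[0,0,2],[0,0,0]],"yaw":[0,0]}' | grep -E "ee_|wrist"
python3 -m handwheel '{"gripper":[-1,-1],"slide":[[0,0,2],[0,0,0]],"yaw":[0,0]}' | grep -E "ee_|wrist"
python3 -m handwheel '{"gripper":[-1,-1],"slide":[[0,0,2],[0,0,0]],"yaw":[0,0]}' | grep -E "ee_|wrist"
done; python3 -c "
from workcell import bot
print([ (k,getattr(bot,k)) for k in dir(bot) if not k.startswith('_')])"
```

```text
ee_pos: [0.4908, -0.3365, 0.03]
wrist_force: [0.3, -0.5, -0.1]
ee_pos: [0.4907, -0.3364, 0.0279]
wrist_force: [1.3, -0.2, 0.3]
ee_pos: [0.4911, -0.3366, 0.0272]
wrist_force: [-1.0, 1.9, 7.2]
[('PlanningError', <class 'workcell.PlanningError'>), ('pinch_z', 0.0187)]
```

Contact comes at reported z ≈ 0.028 where the ridge top is at 0.058, so the real tip sits about 29 mm above the reported TCP here. The cameras gave 50 mm for the tip, and a free reading of contact backs the offset. I open, go 28 mm lower, and grip.

```bash
python3 -m handwheel '{"gripper":[1,1,1,1,1,1],"slide":[[0,0,-4],[0,0,0],[0,0,0],[0,0,0],[0,0,0],[0,0,0]],"yaw":[0,0,0,0,0,0]}' | grep -E "ee_|wrist|open"
python3 -m handwheel '{"gripper":[1,1,1,1,1,1],"slide":[[0,0,6],[0,0,6],[0,0,6],[0,0,6],[0,0,7],[0,0,0]],"yaw":[0,0,0,0,0,0]}' | grep -E "ee_|wrist|open"
python3 -m handwheel '{"gripper":[-1,-1,-1,-1,-1,-1,-1,-1],"slide":[[0,0,0],[0,0,0],[0,0,0],[0,0,0],[0,0,0],[0,0,0],[0,0,0],[0,0,0]],"yaw":[0,0,0,0,0,0,0,0]}' 50
```

```text
ee_pos: [0.4908, -0.3365, 0.0302]
wrist_force: [-0.2, 0.7, -0.1]
opening: 0.0721
ee_pos: [0.49, -0.336, -0.0027]
wrist_force: [-0.6, 0.5, -0.6]
opening: 0.0858
time: 6.13
ee_pos: [0.491, -0.3366, -0.0004]
tcp_rot: [180.0, 0.0, 107.0]
wrist_force: [-0.7, 0.5, 1.5]
opening: 0.0212
grasp_force: 55.5
```

Gripped: opening 21 mm, force 55 N. I lift, turn to the plate's yaw and compute the transfer.

```bash
python3 -m handwheel '{"gripper":[-1,-1,-1,-1,-1],"slide":[[0,0,-15],[0,0,-15],[0,0,-15],[0,0,-15],[0,0,0]],"yaw":[0,0,0,0,0]}' 
python3 -m handwheel '{"gripper":[-1,-1,-1,-1,-1,-1],"slide":[[0,0,0],[0,0,0],[0,0,0],[0,0,0],[0,0,0],[0,0,0]],"yaw":[0.1035,0.1035,0.1035,0.1035,0,0]}' | grep -E "ee_|wrist|open"
python3 to.py 0.638 -0.0937 0.060 83.3
```

```text
time: 6.55
ee_pos: [0.492, -0.3373, 0.0623]
tcp_rot: [179.9, 0.2, 107.0]
wrist_force: [0.5, 0.2, -0.6]
opening: 0.021
grasp_force: 55.1
ee_pos: [0.4906, -0.3363, 0.0585]
wrist_force: [0.1, 0.1, -1.1]
opening: 0.0216
t 7.05 pos [ 0.4906 -0.3363  0.0585] [-179.9   -0.    83.4] q [-34.  11.   1.  80.   0.  62.] open 0.0216 grip 55.1 F [ 0.15  0.14 -1.14]
slide mm [257.9 118.6  -1.5] yaw 0.002
```

```bash
python3 -m handwheel '{"gripper":[-1,-1,-1,-1,-1,-1,-1,-1],"slide":[[32.2,14.8,0],[32.2,14.8,0],[32.2,14.8,0],[32.2,14.8,0],[32.2,14.8,0],[32.2,14.8,0],[32.2,14.8,0],[32.2,14.8,0]],"yaw":[0,0,0,0,0,0,0,0]}' >/dev/null
python3 -m handwheel '{"gripper":[-1,-1,-1,-1],"slide":[[0,0,0],[0,0,0],[0,0,0],[0,0,0]],"yaw":[0,0,0,0]}' | grep -E "ee_|wrist|open"
python3 to.py 0.638 -0.0937 0.060 83.3
python3 - <<'E'
from workcell import camera
import cv2,numpy as np,pickle
S,T=camera("scene"),camera("top");pickle.dump((S,T),open("c2.pkl","wb"))
a=cv2.resize(S["img"][200:320,250:370],None,fx=4,fy=4,interpolation=cv2.INTER_CUBIC);b=cv2.resize(T["img"][190:280,345:425],None,fx=4,fy=4,interpolation=cv2.INTER_CUBIC)
o=np.zeros((480,800,3),np.uint8);o[:,:480]=a;o[:360,480:]=b
cv2.imwrite("pics/g3.png",o[:,:,::-1])
E
```

```text
ee_pos: [0.6383, -0.0955, 0.0591]
wrist_force: [-1.2, 0.3, -1.1]
opening: 0.021
t 8.05 pos [ 0.6383 -0.0955  0.0591] [-180.     0.    83.3] q [-9. 18.  9. 82. -0. 88.] open 0.021 grip 55.1 F [-1.2   0.33 -1.09]
slide mm [ 1.7 -0.5 -0.9] yaw -0.0
```

View pics/g3.png

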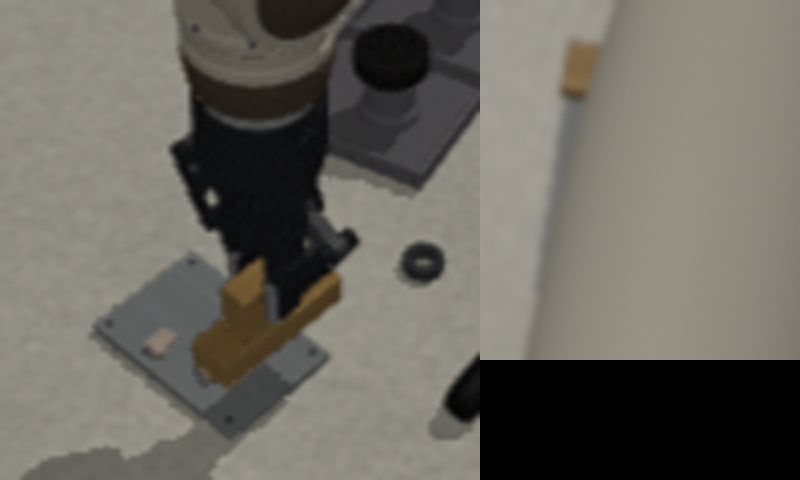

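Scene crop: the scraper is held level over the plate, its trailing lower edge running from crop (222,383) to (340,293), and it still looks parallel to the plate's short side. Check where that edge is.

Run:
```python
import pickle
from h import *
S,T=pickle.load(open("c2.pkl","rb"))
P=[onz(S,(250+a/4,200+b/4),.0595)[:2] for a,b in((222,383),(340,293))]
v=P[1]-P[0];print(P,np.linalg.norm(v),np.degrees(np.arctan2(v[1],v[0])))
H=np.array([.5833,-.0873]);y=np.radians(-6.7);ex=np.array([np.cos(y),np.sin(y)]);ey=np.array([-ex[1],ex[0]])
print([( (p-H)@ex,(p-H)@ey) for p in P])
```

```text
[array([ 0.64147616, -0.14047796]), array([ 0.65486744, -0.0406151 ])] 0.10075672569121841 82.36239155346969
[(np.float64(0.06398316883485254), np.float64(-0.04602733515664171)), (np.float64(0.06563191402183784), np.float64(0.054715899908169593))]
```

Length 100.8 mm and angle agree. The real scraper is about 5 mm nearer than reported, so I shift +7 along tool y and −3 along x, then go down and feel for the plate.

```bash
python3 -m handwheel '{"gripper":[-1,-1,-1,-1,-1,-1],"slide":[[-3,7,0],[0,0,15],[0,0,15],[0,0,15],[0,0,0],[0,0,0]],"yaw":[0,0,0,0,0,0]}' | grep -E "ee_|wrist"
python3 -m handwheel '{"gripper":[-1,-1],"slide":[[0,0,2],[0,0,0]],"yaw":[0,0]}' | grep -E "ee_|wrist"
python3 -m handwheel '{"gripper":[-1,-1],"slide":[[0,0,2],[0,0,0]],"yaw":[0,0]}' | grep -E "ee_|wrist"
python3 -m handwheel '{"gripper":[-1,-1],"slide":[[0,0,1.5],[0,0,0]],"yaw":[0,0]}' | grep -E "ee_|wrist"
```

```text
ee_pos: [0.6449, -0.0991, 0.0139]
wrist_force: [-0.2, -0.1, -0.6]
ee_pos: [0.646, -0.0988, 0.0134]
wrist_force: [-0.3, 0.7, -1.4]
ee_pos: [0.6457, -0.0986, 0.0108]
wrist_force: [-0.1, 0.2, -1.9]
ee_pos: [0.6454, -0.0984, 0.0088]
wrist_force: [0.6, -0.3, -2.4]
```

```bash
python3 -m handwheel '{"gripper":[-1,-1],"slide":[[0,0,1],[0,0,0]],"yaw":[0,0]}' | grep -E "ee_|wrist"
python3 -m handwheel '{"gripper":[-1,-1],"slide":[[0,0,0.5],[0,0,0]],"yaw":[0,0]}' | grep -E "ee_|wrist"
python3 -m handwheel '{"gripper":[-1,-1],"slide":[[0,0,0.5],[0,0,0]],"yaw":[0,0]}' | grep -E "ee_|wrist"
```

```text
ee_pos: [0.6453, -0.0984, 0.0078]
wrist_force: [-0.5, 0.2, -2.3]
ee_pos: [0.6454, -0.0984, 0.0076]
wrist_force: [-0.5, 0.0, 0.9]
ee_pos: [0.6454, -0.0985, 0.0075]
wrist_force: [-2.6, 1.3, 5.4]
```

Contact at z = 0.0076, as expected. I raise 0.5 mm and sweep 152 mm.

```bash
python3 -m handwheel '{"gripper":[-1,-1,-1,-1,-1,-1,-1,-1],"slide":[[0,-9.5,-0.5],[0,-9.5,0],[0,-9.5,0],[0,-9.5,0],[0,-9.5,0],[0,-9.5,0],[0,-9.5,0],[0,-9.5,0]],"yaw":[0,0,0,0,0,0,0,0]}' | grep -E "ee_|wrist|open"
python3 -m handwheel '{"gripper":[-1,-1,-1,-1,-1,-1,-1,-1],"slide":[[0,-9.5,0],[0,-9.5,0],[0,-9.5,0],[0,-9.5,0],[0,-9.5,0],[0,-9.5,0],[0,-9.5,0],[0,-9.5,0]],"yaw":[0,0,0,0,0,0,0,0]}' | grep -E "ee_|wrist|open"
python3 -m handwheel '{"gripper":[-1,-1,-1,-1,-1,-1],"slide":[[0,0,0],[0,0,-10],[0,0,-20],[0,0,-20],[0,0,-10],[0,0,0]],"yaw":[0,0,0,0,0,0]}'  | grep -E "ee_|wrist|open"
python3 to.py 0.491 -0.3 0.060 83.3
```

```text
ee_pos: [0.57, -0.0896, 0.0076]
wrist_force: [2.2, -0.9, 0.6]
opening: 0.0215
ee_pos: [0.493, -0.0804, 0.0071]
wrist_force: [-0.2, 0.1, -2.4]
opening: 0.021
ee_pos: [0.4961, -0.0808, 0.0701]
wrist_force: [1.2, -0.2, -2.2]
opening: 0.0211
t 11.4833 pos [ 0.4961 -0.0808  0.0701] [179.8   0.   83.2] q [ -9.  -2. -12.  80.   0.  88.] open 0.0211 grip 55.1 F [ 1.24 -0.16 -2.23]
slide mm [-218.2   20.7   10.1] yaw -0.001
```

```bash
python3 -m handwheel '{"gripper":[-1,-1,-1,-1,-1,-1,-1,-1],"slide":[[-31.2,3,0],[-31.2,3,0],[-31.2,3,0],[-31.2,3,0],[-31.2,3,0],[-31.2,3,0],[-31.2,3,0],[0,0,0]],"yaw":[0,0,0,0,0,0,0,0]}' | grep -E "ee_|wrist|open"
python3 - <<'E'
from workcell import camera
import cv2,numpy as np,pickle
S,T=camera("scene"),camera("top");pickle.dump((S,T),open("c3.pkl","wb"))
a=cv2.resize(S["img"][225:345,205:345],None,fx=3.4,fy=4*.85,interpolation=cv2.INTER_CUBIC);b=cv2.resize(T["img"][200:310,340:420],None,fx=4,fy=4,interpolation=cv2.INTER_CUBIC)
o=np.zeros((440,800,3),np.uint8);o[:a.shape[0],:476]=a;o[:,480:]=b
cv2.imwrite("pics/g4.png",o[:,:,::-1])
E
```

```text
ee_pos: [0.4889, -0.3044, 0.0657]
wrist_force: [-0.1, -0.2, -1.5]
opening: 0.0211
```

View pics/g4.png

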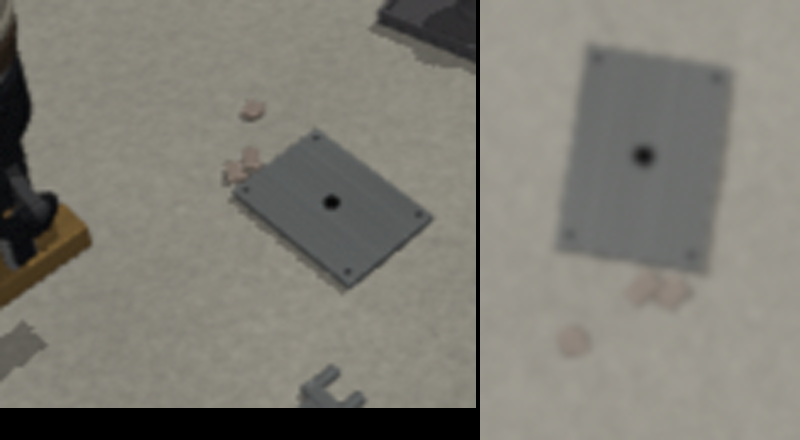

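The plate is clean. The three chips lie on the counter, at top crop (645,290), (672,292) and (573,342). I set the scraper down here.

```bash
python3 -m handwheel '{"gripper":[-1,-1,-1,-1,-1,-1],"slide":[[0,0,15],[0,0,15],[0,0,15],[0,0,15],[0,0,0],[0,0,0]],"yaw":[0,0,0,0,0,0]}' | grep -E "ee_|wrist"
python3 -m handwheel '{"gripper":[-1,-1],"slide":[[0,0,2],[0,0,0]],"yaw":[0,0]}' | grep -E "ee_|wrist"
python3 to.py 0.491 -0.3 0 83.3
```

```text
ee_pos: [0.4891, -0.2986, 0.0066]
wrist_force: [0.7, 1.0, -1.2]
ee_pos: [0.4901, -0.2999, 0.0062]
wrist_force: [0.8, -0.1, -2.1]
t 12.9167 pos [ 0.4901 -0.2999  0.0062] [179.9   0.   83.3] q [-31.   9.  -7.  74.   0.  65.] open 0.0211 grip 55.1 F [ 0.76 -0.11 -2.13]
slide mm [-0.   0.9  6.2] yaw -0.001
```

```bash
python3 -m handwheel '{"gripper":[-1,-1,-1],"slide":[[0,0,3],[0,0,2],[0,0,0]],"yaw":[0,0,0]}' | grep -E "ee_|wrist"
python3 -m handwheel '{"gripper":[-1,-1],"slide":[[0,0,1],[0,0,0]],"yaw":[0,0]}' | grep -E "ee_|wrist"
python3 -m handwheel '{"gripper":[-1,-1],"slide":[[0,0,0.8],[0,0,0]],"yaw":[0,0]}' | grep -E "ee_|wrist"
```

```text
ee_pos: [0.4895, -0.2999, 0.0002]
wrist_force: [-0.2, 1.0, -1.4]
ee_pos: [0.4897, -0.3, -0.0004]
wrist_force: [0.6, 0.3, 0.4]
ee_pos: [0.4897, -0.3, -0.0004]
wrist_force: [-3.1, 2.8, 7.6]
```

The scraper stands on the counter. I release, rise, and go above the nearer foot at (0.548, 0.160).

```bash
python3 -m handwheel '{"gripper":[1,1,1,1,1,1,1,1],"slide":[[0,0,0],[0,0,0],[0,0,0],[0,0,0],[0,0,0],[0,0,0],[0,0,0],[0,0,0]],"yaw":[0,0,0,0,0,0,0,0]}' | grep -E "ee_|wrist|open"
python3 -m handwheel '{"gripper":[1,1,1,1,1,1],"slide":[[0,0,-10],[0,0,-25],[0,0,-25],[0,0,-25],[0,0,-15],[0,0,0]],"yaw":[0,0,0,0,0,0]}' | grep -E "ee_|wrist|open"
python3 -m handwheel '{"gripper":[1,1,1,1,1,1,1],"slide":[[33,0.6,0],[33,0.6,0],[33,0.6,0],[33,0.6,0],[33,0.6,0],[33,0.6,0],[33,0.6,0]],"yaw":[0,0,0,0,0,0,0]}' >/dev/null
python3 -m handwheel '{"gripper":[1,1,1,1,1,1,1,1],"slide":[[33,0.6,0],[33,0.6,0],[33,0.6,0],[33,0.6,0],[33,0.6,0],[33,0.6,0],[33,0.6,0],[0,0,0]],"yaw":[0,0,0,0,0,0,0,0]}' >/dev/null
python3 -m handwheel '{"gripper":[1,1],"slide":[[0,0,0],[0,0,0]],"yaw":[0,0]}' >/dev/null
python3 to.py 0.552 0.157 0.005 83.3
python3 - <<'E'
from workcell import camera
import pickle,cv2,numpy as np
from h import *
S,T=camera("scene"),camera("top");pickle.dump((S,T),open("c4.pkl","wb"))
h=cv2.cvtColor(S["img"],cv2.COLOR_RGB2HSV)
# scraper check: tan blob
h=cv2.cvtColor(T["img"],cv2.COLOR_RGB2HSV)
for x in blobs((h[...,1]>90)&(h[...,2]>60),(430,250,515,305),30):print("scr",np.round(cen(x),1),onz(T,cen(x),.03),cv2.minAreaRect(x))
a=cv2.resize(S["img"][100:250,270:420],None,fx=3.2,fy=3.2,interpolation=cv2.INTER_CUBIC);b=cv2.resize(S["img"][270:370,170:270],None,fx=3,fy=3,interpolation=cv2.INTER_CUBIC)
o=np.zeros((480,780,3),np.uint8);o[:,:480]=a;o[:300,480:]=b
cv2.imwrite("pics/g5.png",o[:,:,::-1])
E
```

```text
ee_pos: [0.4896, -0.3, -0.0015]
wrist_force: [0.5, 0.0, -0.7]
opening: 0.0855
ee_pos: [0.4912, -0.3009, 0.1035]
wrist_force: [0.5, 0.3, 0.1]
opening: 0.0856
t 16.0833 pos [0.552  0.1577 0.0982] [-180.     0.    83.3] q [ 16.   7.   2.  84.  -0. 113.] open 0.0851 grip 0.0 F [ 0.47 -0.58  0.58]
slide mm [-0.7  0.1 93.2] yaw -0.0
scr [467.8 281.8] [ 0.48648056 -0.29351665  0.03      ] ((467.50006103515625, 281.5), (42.29522705078125, 13.254613876342773), 10.12467098236084)
```

View pics/g5.png

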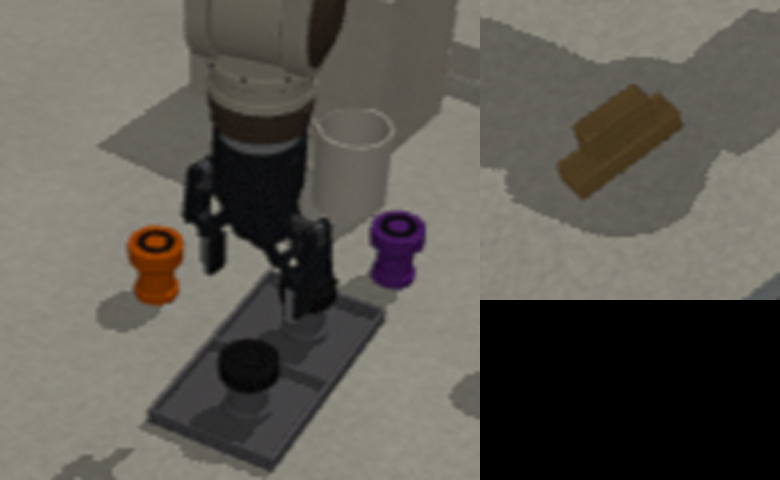

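The picture shows the scraper standing on the counter, and the open gripper above the nearer foot, finger tips at crop (212,268) and (297,312). Check the midpoint.

Run:
```python
import pickle
from h import *
S,T=pickle.load(open("c4.pkl","rb"))
for z in(.135,.14):print(onz(S,(270+254.5/3.2,100+290/3.2),z),onz(S,(270+212/3.2,100+268/3.2),z),onz(S,(270+297/3.2,100+312/3.2),z))
```

```text
[0.54460672 0.17139539 0.135     ] [0.4970772  0.17360493 0.135     ] [0.59051931 0.16926101 0.135     ]
[0.54810215 0.16625607 0.14      ] [0.50087264 0.16845167 0.14      ] [0.59372495 0.16413517 0.14      ]
```

```bash
python3 -m handwheel '{"gripper":[1,1,1,1,1,1],"slide":[[0,0,15],[0,0,15],[0,0,15],[0,0,8],[0,0,0],[0,0,0]],"yaw":[0,0,0,0,0,0]}' | grep -E "ee_|wrist|open"
python3 -m handwheel '{"gripper":[1,1,1,1,1,1,1],"slide":[[0,0,8],[0,0,8],[0,0,8],[0,0,8],[0,0,8],[0,0,0],[0,0,0]],"yaw":[0,0,0,0,0,0,0]}' | grep -E "ee_|wrist|open"
python3 -m handwheel '{"gripper":[-1,-1,-1,-1,-1,-1,-1,-1],"slide":[[0,0,0],[0,0,0],[0,0,0],[0,0,0],[0,0,0],[0,0,0],[0,0,0],[0,0,0]],"yaw":[0,0,0,0,0,0,0,0]}' 60
```

```text
ee_pos: [0.5522, 0.1572, 0.0458]
wrist_force: [-0.1, 0.3, 0.6]
opening: 0.0856
ee_pos: [0.5519, 0.1578, 0.0049]
wrist_force: [-0.4, -0.2, -0.4]
opening: 0.0852
time: 17.93
ee_pos: [0.5524, 0.158, 0.0065]
tcp_rot: [180.0, -0.0, 83.2]
wrist_force: [-3.0, -0.5, 5.6]
opening: 0.0545
grasp_force: 63.1
```

```bash
python3 -m handwheel '{"gripper":[-1,-1,-1,-1,-1,-1,-1,-1],"slide":[[0,0,-5],[0,0,-10],[0,0,-15],[0,0,-10],[0,0,0],[0,0,0],[0,0,0],[0,0,0]],"yaw":[0,0,0,0,0,0,0,0]}' | grep -E "wrist|open"
python3 -m handwheel '{"gripper":[-1,-1,-1],"slide":[[0,0,0],[0,0,0],[0,0,0]],"yaw":[0,0,0]}' | grep -E "wrist|open"
python3 -m handwheel '{"gripper":[-1,-1,-1],"slide":[[0,0,0],[0,0,0],[0,0,0]],"yaw":[0,0,0]}' | grep -E "ee_|wrist|open"
python3 -m handwheel '{"gripper":[-1,-1,-1],"slide":[[0,0,0],[0,0,0],[0,0,0]],"yaw":[0,0,0]}' | grep -E "ee_|wrist|open"
python3 -c "
from workcell import sensors;o=sensors.get_obs();print(o['joint_efforts'],o['torque'])"
```

```text
wrist_force: [-0.4, -0.3, -3.7]
opening: 0.0543
wrist_force: [-1.0, 0.8, -3.0]
opening: 0.0544
ee_pos: [0.5523, 0.1578, 0.0456]
wrist_force: [-0.2, 0.4, -4.4]
opening: 0.0545
ee_pos: [0.5523, 0.1579, 0.0456]
wrist_force: [0.6, 0.2, -4.0]
opening: 0.0541
[ 1.87730811e-04 -5.76619005e+01  4.85009158e+01  1.73311128e-04
  2.67833173e-03 -2.28834926e-05] [-0.00638185 -0.01408582 -0.02564943]
```

The first foot weighs about 3.8 N. I put it back exactly and lift the other.

```bash
python3 -m handwheel '{"gripper":[-1,-1,-1,-1,-1,-1,-1,-1],"slide":[[0,0,10],[0,0,12],[0,0,10],[0,0,5],[0,0,2.5],[0,0,0],[0,0,0],[0,0,0]],"yaw":[0,0,0,0,0,0,0,0]}' | grep -E "ee_|wrist|open"
python3 -m handwheel '{"gripper":[1,1,1,1,1,1,1,1],"slide":[[0,0,0],[0,0,0],[0,0,0],[0,0,0],[0,0,0],[0,0,0],[0,0,0],[0,0,0]],"yaw":[0,0,0,0,0,0,0,0]}' | grep -E "ee_|wrist|open"
python3 -m handwheel '{"gripper":[1,1,1,1,1,1,1],"slide":[[0,0,-10],[0,0,-20],[0,0,-25],[0,0,-25],[0,0,-12],[0,0,0],[0,0,0]],"yaw":[0,0,0,0,0,0,0]}' | grep -E "ee_|wrist|open"
python3 to.py 0.532 0.2795 0.005 83.3
```

```text
ee_pos: [0.5513, 0.1577, 0.0066]
wrist_force: [-7.6, -2.1, 9.5]
opening: 0.0542
ee_pos: [0.5523, 0.1578, 0.006]
wrist_force: [-0.9, 0.3, -0.1]
opening: 0.0852
ee_pos: [0.5527, 0.1579, 0.0983]
wrist_force: [0.0, 0.1, -0.7]
opening: 0.0853
t 21.2667 pos [0.5527 0.1579 0.0983] [179.9  -0.   83.2] q [ 16.   7.   1.  84.   0. 113.] open 0.0853 grip 0.0 F [ 0.03  0.13 -0.74]
slide mm [118.3 -34.8  93.3] yaw -0.001
```

```bash
python3 -m handwheel '{"gripper":[1,1,1,1,1,1,1],"slide":[[29.6,-8.7,0],[29.6,-8.7,0],[29.6,-8.7,0],[29.6,-8.7,0],[0,0,0],[0,0,0],[0,0,0]],"yaw":[0,0,0,0,0,0,0]}' | grep -E "ee_|wrist|open"
python3 -m handwheel '{"gripper":[1,1,1,1,1,1],"slide":[[0,0,15],[0,0,15],[0,0,15],[0,0,8],[0,0,0],[0,0,0]],"yaw":[0,0,0,0,0,0]}' | grep -E "ee_|wrist|open"
python3 -m handwheel '{"gripper":[1,1,1,1,1,1,1],"slide":[[0,0,8],[0,0,8],[0,0,8],[0,0,8],[0,0,8],[0,0,0],[0,0,0]],"yaw":[0,0,0,0,0,0,0]}' | grep -E "ee_|wrist|open"
python3 -m handwheel '{"gripper":[-1,-1,-1,-1,-1,-1,-1,-1],"slide":[[0,0,0],[0,0,0],[0,0,0],[0,0,0],[0,0,0],[0,0,0],[0,0,0],[0,0,0]],"yaw":[0,0,0,0,0,0,0,0]}' 60
```

```text
ee_pos: [0.5311, 0.2791, 0.0965]
wrist_force: [0.0, 0.4, -0.2]
opening: 0.0854
ee_pos: [0.5316, 0.2787, 0.0449]
wrist_force: [0.2, -0.5, 0.3]
opening: 0.0854
ee_pos: [0.5313, 0.2794, 0.0043]
wrist_force: [-0.5, 0.1, 0.8]
opening: 0.0854
time: 23.6
ee_pos: [0.5317, 0.2798, 0.0061]
tcp_rot: [180.0, -0.0, 83.3]
wrist_force: [-3.1, 0.4, 5.2]
opening: 0.0544
grasp_force: 62.9
```

```bash
python3 -m handwheel '{"gripper":[-1,-1,-1,-1,-1,-1,-1,-1],"slide":[[0,0,-5],[0,0,-10],[0,0,-15],[0,0,-10],[0,0,0],[0,0,0],[0,0,0],[0,0,0]],"yaw":[0,0,0,0,0,0,0,0]}' | grep -E "wrist|open"
python3 -m handwheel '{"gripper":[-1,-1,-1],"slide":[[0,0,0],[0,0,0],[0,0,0]],"yaw":[0,0,0]}' | grep -E "wrist|open"
python3 -m handwheel '{"gripper":[-1,-1,-1],"slide":[[0,0,0],[0,0,0],[0,0,0]],"yaw":[0,0,0]}' | grep -E "ee_|wrist|open"
python3 -m handwheel '{"gripper":[-1,-1,-1],"slide":[[0,0,0],[0,0,0],[0,0,0]],"yaw":[0,0,0]}' | grep -E "ee_|wrist|open"
```

```text
wrist_force: [0.0, -0.3, -6.4]
opening: 0.0544
wrist_force: [-0.2, 0.2, -5.4]
opening: 0.0545
ee_pos: [0.5317, 0.2795, 0.0451]
wrist_force: [0.0, -0.1, -5.9]
opening: 0.0537
ee_pos: [0.5317, 0.2795, 0.0451]
wrist_force: [0.1, -0.0, -6.4]
opening: 0.0542
```

The second foot weighs about 6.0 N against 3.8 N, so it is the heavier one, and I keep it. I raise it and carry it to the hole.

```bash
python3 -m handwheel '{"gripper":[-1,-1,-1,-1,-1,-1,-1],"slide":[[0,0,-10],[0,0,-20],[0,0,-20],[0,0,-15],[0,0,0],[0,0,0],[0,0,0]],"yaw":[0,0,0,0,0,0,0]}' | grep -E "ee_|wrist|open"
python3 to.py 0.5873 -0.0895 0.06 83.3
```

```text
ee_pos: [0.5314, 0.2794, 0.1092]
wrist_force: [0.1, 0.5, -6.1]
opening: 0.0544
t 25.6 pos [0.5314 0.2794 0.1092] [-180.     0.    83.2] q [ 28.  11.   7.  86.  -0. 124.] open 0.0544 grip 64.9 F [ 0.15  0.48 -6.1 ]
slide mm [-359.7   98.9   49.2] yaw -0.001
```

```bash
python3 -m handwheel '{"gripper":[-1,-1,-1,-1,-1,-1,-1,-1],"slide":[[-14,4,0],[-25,7,0],[-25,7,0],[-25,7,0],[-25,7,0],[-25,7,0],[-25,7,0],[-25,7,0]],"yaw":[0,0,0,0,0,0,0,0]}' >/dev/null
python3 -m handwheel '{"gripper":[-1,-1,-1,-1,-1,-1,-1,-1],"slide":[[-25,7,0],[-25,7,0],[-25,7,0],[-25,7,0],[-25,7,0],[-25,6,0],[-14,4,0],[-6,1,0]],"yaw":[0,0,0,0,0,0,0,0]}' >/dev/null
python3 -m handwheel '{"gripper":[-1,-1,-1,-1,-1,-1,-1],"slide":[[0,0,0],[0,0,15],[0,0,20],[0,0,15],[0,0,0],[0,0,0],[0,0,0]],"yaw":[0,0,0,0,0,0,0]}' | grep -E "ee_|wrist|open"
python3 to.py 0.5873 -0.0895 0.039 83.3
python3 - <<'E'
from workcell import camera
import cv2,numpy as np,pickle
S,T=camera("scene"),camera("top");pickle.dump((S,T),open("c5.pkl","wb"))
a=cv2.resize(S["img"][225:325,255:355],None,fx=5,fy=5,interpolation=cv2.INTER_CUBIC)
b=cv2.resize(S["img"][170:250,310:400],None,fx=3.3,fy=3.3,interpolation=cv2.INTER_CUBIC)
c=cv2.resize(T["img"][215:290,190:320],None,fx=2.2,fy=2.2,interpolation=cv2.INTER_CUBIC)
o=np.zeros((500,800,3),np.uint8);o[:,:500]=a;o[:b.shape[0],500:500+b.shape[1]]=b;o[300:300+c.shape[0],500:500+c.shape[1]]=c
cv2.imwrite("pics/g6.png",o[:,:,::-1])
E
```

```text
ee_pos: [0.588, -0.088, 0.0611]
wrist_force: [0.5, -0.4, -5.0]
opening: 0.0543
t 27.5167 pos [ 0.588  -0.088   0.0611] [180.   -0.   83.3] q [-9. 11.  1. 80.  0. 88.] open 0.0543 grip 65.0 F [ 0.55 -0.39 -4.95]
slide mm [-1.6 -0.6 22.1] yaw -0.0
```

View pics/g6.png

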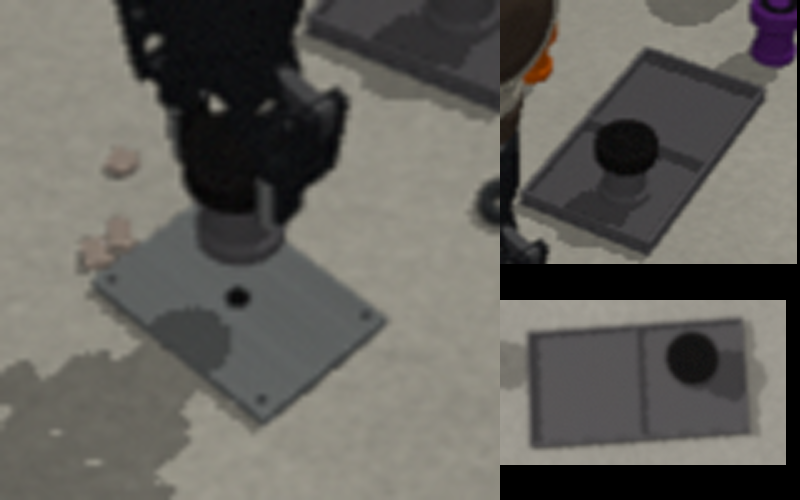

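Views: the lighter foot stands upright alone in its compartment at right crop (627,160). The held foot is upright, flange bottom edge from crop (197,245) to (284,238), lowest point (240,264), and the hole shows at (237,297). I compute the centring.

Run:
```python
import pickle
from h import *
S,T=pickle.load(open("c5.pkl","rb"))
p=(255+240.5/5-.4,225+233.5/5-.4)
for z in(.058,.060,.062):print(z,onz(S,p,z))
# lowest and side edge points: predicted circle for centre on the hole at z .060
for dx,dy in((0,0),):
    a=np.linspace(0,6.28,200);Q=np.array([proj(S,(.5833+.023*np.cos(t),-.0873+.023*np.sin(t),.060)) for t in a])
    q=(Q+.4-[255,225])*5;print("circle over hole in crop: x",q[:,0].min(),q[:,0].max(),"ymax",q[:,1].max())
```

```text
0.058 [ 0.58553452 -0.08411484  0.058     ]
0.06 [ 0.58671465 -0.08540049  0.06      ]
0.062 [ 0.58789477 -0.08668614  0.062     ]
circle over hole in crop: x 187.20168150547067 278.5130060625971 ymax 267.67030558912495
```

I shift (−3.5, −2.1), lower 22 mm, and check the flange edges numerically.

```bash
python3 -m handwheel '{"gripper":[-1,-1,-1,-1,-1,-1,-1],"slide":[[-3.5,-2.1,0],[0,0,8],[0,0,8],[0,0,6],[0,0,0],[0,0,0],[0,0,0]],"yaw":[0,0,0,0,0,0,0]}' | grep -E "ee_|wrist|open"
python3 - <<'E'
from workcell import camera
from h import *
import pickle
S=camera("scene");pickle.dump(S,open("c6.pkl","wb"))
g=cv2.cvtColor(S["img"],cv2.COLOR_RGB2GRAY)
a=np.linspace(0,6.28,400);Q=np.array([proj(S,(.5833+.023*np.cos(t),-.0873+.023*np.sin(t),.038)) for t in a])
print("pred x",Q[:,0].min(),Q[:,0].max(),"ymax",Q[:,1].max(),"at x",Q[Q[:,1].argmax(),0],"side rows",Q[Q[:,0].argmin(),1],Q[Q[:,0].argmax(),1])
for r in range(270,288):print(r,g[r,286:320].tolist())
E
```

```text
ee_pos: [0.5852, -0.0918, 0.0381]
wrist_force: [0.4, -0.9, -4.4]
opening: 0.0543
pred x 292.53063277860946 310.55079958677237 ymax 283.791987534078 at x 301.1497471835034 side rows 277.20539211343333 276.6508035526073
270 [123, 115, 104, 97, 92, 56, 21, 4, 7, 6, 9, 10, 11, 11, 11, 8, 10, 13, 26, 62, 69, 51, 27, 14, 14, 14, 16, 52, 125, 145, 145, 142, 143, 143]
271 [103, 98, 97, 96, 96, 86, 53, 19, 10, 10, 10, 11, 9, 10, 11, 11, 9, 8, 19, 59, 68, 52, 28, 14, 17, 12, 15, 56, 129, 147, 144, 142, 143, 142]
272 [97, 95, 95, 97, 96, 95, 86, 51, 19, 9, 12, 8, 8, 6, 10, 9, 9, 7, 17, 60, 69, 58, 31, 15, 13, 13, 14, 54, 130, 146, 144, 143, 140, 142]
273 [96, 96, 96, 95, 95, 96, 95, 69, 40, 25, 14, 13, 13, 9, 9, 11, 13, 7, 20, 60, 69, 59, 34, 16, 12, 14, 19, 58, 130, 147, 148, 147, 146, 145]
274 [97, 96, 96, 95, 94, 96, 88, 61, 44, 41, 39, 37, 37, 29, 28, 30, 30, 28, 38, 63, 70, 59, 33, 15, 11, 22, 53, 97, 135, 145, 147, 148, 148, 146]
275 [97, 98, 97, 95, 96, 95, 80, 55, 43, 44, 44, 47, 48, 48, 48, 48, 49, 48, 42, 52, 65, 60, 33, 16, 22, 52, 85, 97, 110, 123, 141, 147, 149, 147]
276 [97, 97, 9
[... 988 characters left out ...]
[96, 95, 96, 96, 95, 94, 96, 95, 80, 65, 56, 51, 49, 50, 49, 50, 49, 49, 47, 52, 66, 85, 94, 94, 94, 94, 94, 94, 97, 98, 98, 95, 93, 94]
284 [96, 96, 95, 95, 93, 78, 71, 71, 69, 67, 68, 68, 64, 52, 42, 39, 33, 30, 37, 80, 92, 94, 93, 93, 95, 94, 94, 94, 95, 95, 96, 96, 94, 93]
285 [96, 96, 93, 78, 72, 68, 67, 66, 66, 68, 69, 70, 70, 67, 40, 18, 14, 21, 50, 87, 96, 93, 94, 92, 93, 94, 94, 94, 93, 95, 95, 96, 96, 93]
286 [96, 95, 80, 69, 68, 68, 68, 68, 68, 66, 67, 69, 69, 68, 57, 45, 38, 43, 83, 94, 95, 95, 94, 93, 92, 93, 94, 95, 94, 93, 94, 94, 96, 96]
287 [94, 79, 70, 68, 68, 69, 67, 68, 68, 67, 67, 67, 68, 68, 70, 67, 67, 68, 88, 95, 94, 94, 95, 94, 93, 92, 93, 94, 95, 94, 95, 95, 95, 95]
```

The flange edges (292.3 to 310.2, lowest 283.7) match the prediction for a foot centred on the hole 30 mm above the plate (292.5 to 310.6, lowest 283.8). Handing in.

Run:
```python
from workcell import ticket,sensors
o=sensors.get_obs();print(o["time"],o["ee_pos"],o["grasp_force"],o["wrist_force"])
print(ticket.job_done())
```

```text
28.25 [ 0.58541837 -0.09188217  0.03832223] 65.04057977967022 [-1.01937425 -0.60053095 -5.72590906]
the job is handed in; nothing more can be done
None
```

The job is handed in at 28 s, with no verdict returned: all three chips are off the plate, the scraper stands on the counter, the lighter foot (about 3.8 N) is upright in its tray compartment, and the heavier one (about 6.0 N) is gripped upright about 3 cm above the bolt hole.

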